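Unfold the stove stand

ROBOT

A 6-joint arm with a two-finger parallel gripper is mounted at the origin on the work surface. World frame = base frame: x ahead of the robot, y to its left, z up, the work surface at z = 0. Lengths are in m, angles in rad, forces in N, time in s.
With the tool pointing down it reaches from about 0.35 to 0.975 m from the base axis. Payload 4.9 kg.
Tool frame: the origin (TCP) lies midway between the tips of the shut fingers; the grasp point (between the pads) lies behind it (manip.grasp_offset is the y of the grasp point in the tool frame, in m); y points along the fingers, z is the direction in which the jaws open and shut, and the axes are right-handed (so a half turn about y gives the same grasp; the last joint's range is limited). The gripper opens to 85 mm and grips with 20 to 120 N. Pads are 22 mm wide; open, the fingers measure 114 mm over their backs; the gripper's body (76 mm by 85 mm) begins 54 mm behind the grasp point. The pads swing forward as they close: fully open they stand 13 mm farther back than shut.
Start: joints at [-1.239, 0.053, 1.613, -0, 1.476, -0.119], TCP at [0.272, -0.563, 0.231] pointing down, gripper open.
Joint ranges: [-3.01, 3.01], [-1.01, 2.22], [0.06, 2.58], [-1.02, 4.17], [0.09, 2.62], [-3.14, 3.14]. Speed limits (rad/s): [2.57, 2.57, 3.14, 3.14, 3.14, 3.14].

INTERFACE

Orientations are given as a unit quaternion [w, x, y, z].
In Python, from plant import manip gives the robot as it stands. The module is installed in compiled form; this text tells all that it offers.
- The arm moves only by the shell command python3 -m jog 'ROWS'. ROWS is a JSON object of lists of equal length, an entry for each row: "offset": the shift along the world's x, y, z in units of 50 mm (1.0 is 50 mm), a list of three; "angular": the turn, a rotation vector about the world's x, y, z in units of 6 degrees (1.0 is 6 degrees), a list of three; "jaw": the finger opening in mm, from 0 to 85.4. In form: {"offset": [[tx, ty, tz], ...], "angular": [[ax, ay, az], ...], "jaw": [jaw, ...]}. A call has 1 to 12 rows; each row shifts and turns the commanded pose from where the row before left it; what a row does not reach is not made up. A row lasts 1/10 s, in which the tool goes at most 50 mm and 8.59 degrees, less where a joint would pass 70% of its speed; a pose out of reach is approached as far as the arm can. A call is refused whole if a number of a shift passes 1 or a number of a turn 1, either way. A call with a gripper value outside its range is refused whole. The fingers move at their own pace and stop on an object; the grip force is fixed at half the most. Time passes only in rows, so rows that do not move let the fingers close. It gives the time, the measured TCP pose, the force and the opening at its end, in the units of the state.
- manip.state(): the state, without advancing time (a new reading comes with each control period).
- manip.grab_frame(name): name is "scene" or "side" or "wrist"; returns the picture (420x560x3 uint8, blue, green, red); there is no depth.
- manip.camera_model(name): a dict with "fx", "fy", "cx", "cy" (pixels), "k1" (the pictures are not rectified: a ray, as slopes to the right and down, at radius r is drawn at 1 + k1 r^2 times it, then the intrinsics apply), "rvec" (rotation vector, rad) and "tvec" (3), from world to camera coordinates, as OpenCV has them; the wrist camera has in their place "mount" (4x4, takes a point from camera to tool coordinates, whose origin is the TCP and whose axes are the tool frame's). Camera axes: x right, y down, z forward; pixel columns grow to the right and rows downward; lengths in m; the calibration is good to about 2 mm. A picture is of the moment at which its call begins: read the wrist's pose just before it. camera_model takes no time and is no camera call.
- manip.job_done(): hands the job in, once; it reports no verdict.
The state is a dict: "time": time; "joint_pos": joint angles; "joint_vel": joint speeds; "joint_efforts": joint torques, N m; "tool_pos": TCP position; "tool_rot": TCP orientation; "contact_force": force on the tool from outside, world axes, zero at the start; "ft_torque": the same for the moment, N m; "gripper_width": opening from 0.0 (shut) to 1.0 (fully open).
Only numpy, scipy, OpenCV 4.12 (cv2) and the standard library are available. Lean on these libraries where they do the work, as an engineer would, in place of code of your own. Each camera call takes 0.05 s, during which the arm holds its last target.

TASK

Unfold the stove stand on the bench: with shut fingertips push its hinged leaf by the upright red flange, up and over the brass-hinged spine, and press it down until it lies flat and level on the other side, the flange now being its leg. Only push and press: never take the leaf between the fingers, lift or shove the stand, or let the leaf slam, and leave the other things on the bench where they stand. Finish with the hand clear.

Things in the scene. Friction and masses are not known exactly. Their poses are not given: they have to be found in the camera images.
- stand: loose folding stove stand, 2 kg, on four rubber feet; resists pushes up to about 10 N. Origin on the bench under the middle of the spine (hinge line). x axis along the spine; +y points to the dark deck: 150 mm along x, y = 5 to 133 mm, top 72 mm above the bench. The leaf must come to lie on the free side, y = -120 to 0 mm, where the bench is empty.
- spine (a point): middle of the hinge axis, 72 mm above the bench, level with the deck top
- leaf (a joint): leaf angle, rad: 0 folded on the deck, 1.57 upright, 3.14 flat on the other side (end stop). Starts 0 to 0.25. Stiff hinge (0.2 N m friction): stays where left. Aluminium plate 146 mm along the spine, 120 mm out from it, 4 mm thick, 0.16 kg; at its free edge a red flange at right angles, 71 mm high, 4 mm thick, full width: points up when folded, down when unfolded.
- flange (a point): on the outer face of the red flange (the face away from the spine when folded), mid-width, 50 mm from the plate's hinge-side plane and 120 mm out from the spine; it moves with the leaf; axes as the stand's when folded. Pushing square on this face turns the leaf open at any angle, with about 7 N here.
- underside (a point): on the plain face of the leaf (down when folded, up when unfolded, in the plane of the hinge axis), mid-width, 100 mm from the spine; pressing this face opens the leaf once it is past upright
- percolator: bystander: stainless steel percolator, 110 mm across, 187 mm high, origin at the centre of its foot; leave it alone
- measuring_cup: bystander: glass measuring cup, 84 mm across, 100 mm high, origin at the centre of its foot; leave it alone
- whisk: bystander: black nylon flat whisk lying along its x axis, 270 mm long, 18 mm high, origin on the bench near mid-length; leave it alone
- caddy: bystander: green plastic utensil caddy with utensils, 110 x 130 mm, 215 mm high with them, origin at the centre of its foot; leave it alone
- fuel_can: bystander: yellow can, 90 mm across, 95 mm high, origin at the centre of its foot; leave it alone
- mug: bystander: blue mug, 80 mm across, 85 mm high, origin at the centre of its foot; leave it alone
Mind the look-alikes: they are no part of the job. What is shaped like the stand but purple or turquoise is not meant.

How it is judged:
On the way, in this order (a step that is already met when the one before it is completed fails the run):
1. the leaf is pushed up to about upright (value of joint leaf between 1.2 and 2.4 rad), for 0.05 s.
2. the leaf lies flat on the other side of the spine (value of joint leaf above 3.06 rad), for 0.2 s.
At the end, for the whole second after the job is handed in: The leaf rests within 0.08 rad (about 5 degrees) of flat on the other side, the stand is upright, at rest and less than 40 mm from where it stood, and the bystanders are less than 25 mm from where they stood (value of joint leaf above 3.06 rad and velocity of joint leaf between -0.05 and 0.05 rad/s and distance of stand from where it was at the start of the episode below 0.04 m and angle between stand's own z axis and vertical below 0.05 rad and linear speed of stand below 0.02 m/s and distance of each of percolator, measuring_cup, whisk, caddy, fuel_can, mug from where it was at the start of the episode below 0.025 m); the robot touches nothing.
It fails at once if the stand is lifted or tipped (height (world z) of stand above 0.015 m or angle between stand's own z axis and vertical above 0.2 rad).
It fails at once if the stand is shoved 40 mm or more (distance of stand from where it was at the start of the episode above 0.04 m).
It fails at once if the leaf is slammed (faster than 5 rad/s) (velocity of joint leaf above 5 rad/s).
It fails at once if the leaf or its flange is taken between the fingers (x of the grasp point in the frame of flange between -0.073 and 0.073 m and ((y of the grasp point in the frame of flange between -0.006 and 0.002 m and z of the grasp point in the frame of flange between -0.05 and 0.021 m) or (y of the grasp point in the frame of flange between -0.12 and 0 m and z of the grasp point in the frame of flange between -0.052 and -0.044 m))).
It fails at once if a bystander is moved 25 mm or more (distance of any of percolator, measuring_cup, whisk, caddy, fuel_can, mug from where it was at the start of the episode above 0.025 m).
It also fails if it takes over 51 s, if anything falls off the work surface, if the arm or the gripper's body presses on something with over 40 N, if the wrist force passes 120 N, or if a joint passes its speed limit or range.

## Working session

There is one attempt and no reset: what is moved stays moved. The work goes in short steps, Python scripts to look and compute and a shell command to move; the robot and the scene stay as the last step left them, time stands still between calls to the robot, and variables do not carry over. Pictures are saved under pics/ and viewed, and the job is handed in when it is done.

```bash
mkdir -p pics; ls
python3 - <<'E'
from plant import manip
import cv2
for n in ("scene","side","wrist"):
    cv2.imwrite(f"pics/{n}0.png",manip.grab_frame(n)); print(n,manip.camera_model(n))
s=manip.state(); print(s, manip.grasp_offset)
E
```

```text
pics
scene {'fx': 522.2189746377676, 'fy': 522.2189746377676, 'cx': 271.16286631897776, 'cy': 202.78708269665566, 'k1': -0.1178122720418965, 'rvec': array([ 1.83136714,  1.76643988, -0.68594149]), 'tvec': array([-0.01060063, -0.27724299,  1.93381701])}
side {'fx': 429.0345250148951, 'fy': 429.0345250148951, 'cx': 280.80510664254285, 'cy': 207.43234819165605, 'k1': -0.12311064438363897, 'rvec': array([ 0.50487417, -2.76978715,  1.04095666]), 'tvec': array([0.41871014, 0.20616   , 1.36259459])}
wrist {'fx': 333.1488179788228, 'fy': 333.1488179788228, 'cx': 280.69370360242925, 'cy': 213.0013637146692, 'k1': -0.058996948489109455, 'mount': array([[ 1.92980198e-04,  9.55338418e-01,  2.95513908e-01,
        -7.47220761e-02],
       [-5.89803207e-04, -2.95513753e-01,  9.55338303e-01,
        -1.40344949e-01],
       [ 9.99999807e-01, -3.58656426e-04,  5.06433360e-04,
        -9.78441085e-04],
       [ 0.00000000e+00,  0.00000000e+00,  0.00000000e+00,
         1.00000000e+00]])}
{'time': 0.15, 'joint_pos': array([-1.23904677e+00,  5.32223440e-02,  1.61394558e+00,  2.57914094e-05,
        1.47599094e+00, -1.18986169e-01]), 'joint_vel': array([ 0.00046072, -0.00117517, -0.00395265,  0.00059236,  0.00021907,
        0.00104354]), 'joint_efforts': array([ 5.92092292e-04, -3.94242167e+01, -3.70721519e+01, -1.14847639e-04,
        4.67125821e-03,  1.62860978e-06]), 'tool_pos': array([ 0.27212837, -0.56212594,  0.23035453]), 'tool_rot': array([ 0.1579629 , -0.15806245,  0.689777  , -0.68867385]), 'contact_force': array([-0.57267291, -0.34866766,  0.17958184]), 'ft_torque': array([-0.01025545,  0.03509505,  0.01331241]), 'gripper_width': 1.0031107824080776} -0.0187
```

View pics/scene0.png

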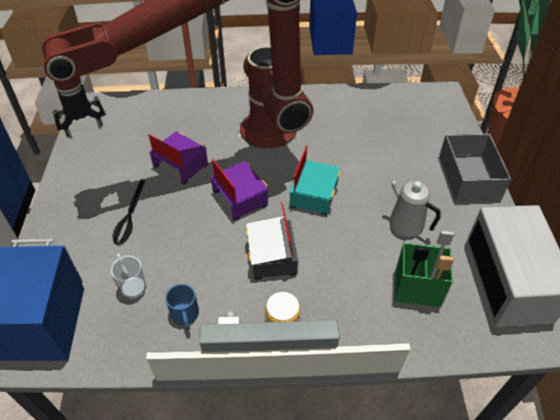

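View pics/side0.png

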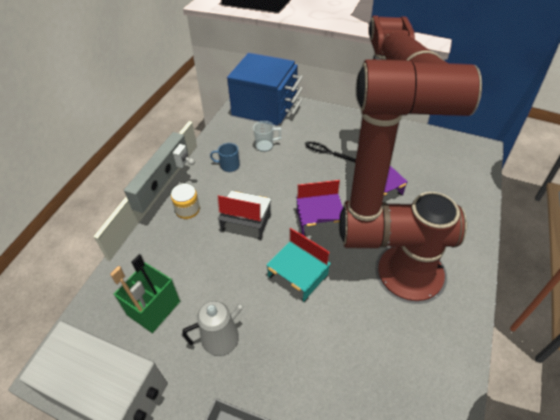

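View pics/wrist0.png

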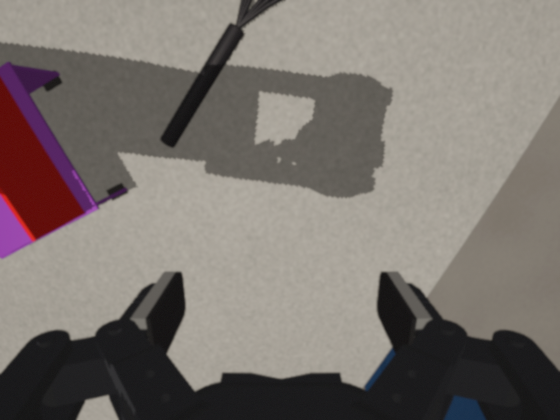

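Candidates: the purple stands at scene (178,155) and (240,188), the turquoise one at (316,185), and the dark-deck/plain-leaf one at (271,247). I choose the last one. Next, close crops to check it.

Run:
```python
import cv2
a=cv2.imread("pics/scene0.png")[190:290,225:325]; cv2.imwrite("pics/c1.png",cv2.resize(a,(800,800),interpolation=cv2.INTER_CUBIC)[:600])
a=cv2.resize(a,(600,600),interpolation=cv2.INTER_CUBIC);cv2.imwrite("pics/c1.png",a)
b=cv2.imread("pics/side0.png")[170:250,200:290]; cv2.imwrite("pics/c2.png",cv2.resize(b,(675,600),interpolation=cv2.INTER_CUBIC))
```

```text
(no output)
```

View pics/c1.png

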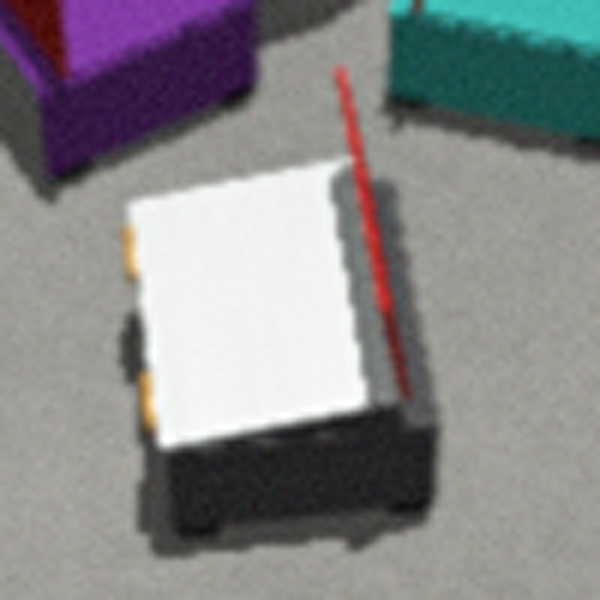

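View pics/c2.png

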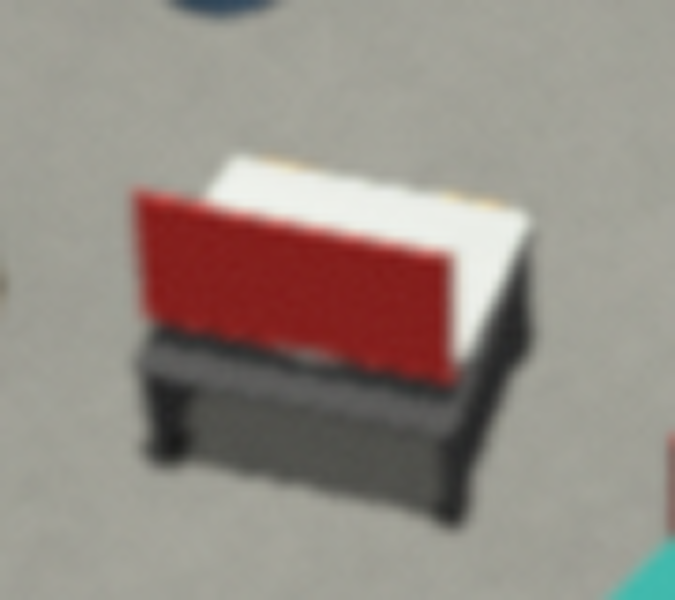

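```bash
cat > h.py <<'E'
import numpy as np, cv2
from scipy.optimize import least_squares
from scipy.spatial.transform import Rotation as R
from plant import manip
def proj(name,P):
    c=manip.camera_model(name); P=np.atleast_2d(P)
    X=P@R.from_rotvec(c['rvec']).as_matrix().T+c['tvec']
    s=X[:,:2]/X[:,2:]; s=s*(1+c['k1']*(s**2).sum(1,keepdims=True))
    return s*[c['fx'],c['fy']]+[c['cx'],c['cy']]
def stand(p,P,leaf):
    x,y,yaw,th=p; P=np.array(P,float)
    if leaf:
        # leaf coords (x, out, up) about hinge; opening lifts
        P=np.array([P[0],P[1]*np.cos(th)-P[2]*np.sin(th),P[1]*np.sin(th)+P[2]*np.cos(th)+.072])
    c,s=np.cos(yaw),np.sin(yaw)
    return np.array([x+c*P[0]-s*P[1],y+s*P[0]+c*P[1],P[2]])
def sc(u,v): return (225+u/6,190+v/6)
def sd(u,v): return (200+u/7.5,170+v/7.5)
E
cat > fit.py <<'E'
from h import *
obs=[("scene",1,(-.073,.118,.071),sc(340,70)),("scene",1,(.073,.12,0.0),sc(405,395)),
("scene",1,(.073,0,.004),sc(160,445)),("scene",1,(-.073,0,.004),sc(130,205)),
("scene",0,(.075,.133,.072),sc(435,430)),
("side",1,(.073,.12,.071),sd(135,193)),("side",1,(-.073,.12,.071),sd(453,255)),
("side",1,(-.073,.12,0),sd(445,383)),("side",1,(.073,.12,0),sd(145,315)),
("side",0,(.075,.133,.072),sd(140,365)),("side",0,(-.075,.133,.072),sd(465,430)),("side",1,(-.073,0,.004),sd(530,215))]
f=lambda p:np.concatenate([proj(n,stand(p,P,l))[0]-uv for n,l,P,uv in obs])
best=min((least_squares(f,[.6,0,yw,.1],loss='soft_l1') for yw in(-.3,0,.3)),key=lambda r:r.cost)
print(best.x,best.cost); print(np.round(best.fun.reshape(-1,2),1))
print("flange",stand(best.x,(0,.12,.05),1))
E
python3 fit.py
```

```text
[ 0.58756234 -0.07276972  0.09608585  0.13783726] 8.579651872492832
[[-0.1 -1.2]
 [ 0.7  0.3]
 [-1.4 -0.6]
 [-1.4 -1.1]
 [ 0.7 -2.1]
 [-1.1 -0.1]
 [-0.2  0.3]
 [ 1.1 -0.2]
 [-0.8  0.2]
 [-1.6 -0.3]
 [-2.   0.1]
 [ 0.2 -1.3]]
flange [0.57681806 0.03870549 0.13801392]
```

Run:
```python
from h import *
s=manip.state(); q=s['tool_rot']; print(np.round(R.from_quat(np.r_[q[1:],q[0]]).as_matrix(),3))
p=[.5876,-.0728,.096,.138]
for th in np.arange(.1,2.01,.1): print(round(th,2), np.round(stand(p[:3]+[th],(0,.12,.055),1),4))
```

```text
[[-0.9   -0.     0.436]
 [-0.436  0.001 -0.9  ]
 [-0.    -1.    -0.002]]
0.1 [0.5767 0.0406 0.1387]
0.2 [0.5774 0.0334 0.1497]
0.3 [0.5782 0.0251 0.16  ]
0.4 [0.5791 0.0159 0.1694]
0.5 [0.58   0.0058 0.1778]
0.6 [ 0.5811 -0.0051  0.1852]
0.7 [ 0.5822 -0.0167  0.1914]
0.8 [ 0.5834 -0.0289  0.1964]
0.9 [ 0.5846 -0.0414  0.2002]
1.0 [ 0.5858 -0.0543  0.2027]
1.1 [ 0.5871 -0.0674  0.2039]
1.2 [ 0.5883 -0.0805  0.2038]
1.3 [ 0.5896 -0.0936  0.2023]
1.4 [ 0.5908 -0.1064  0.1996]
1.5 [ 0.592  -0.119   0.1956]
1.6 [ 0.5932 -0.131   0.1903]
1.7 [ 0.5943 -0.1425  0.1839]
1.8 [ 0.5953 -0.1533  0.1764]
1.9 [ 0.5963 -0.1632  0.1678]
2.0 [ 0.5972 -0.1723  0.1582]
```

```bash
python3 -m jog '{"offset":[[0,0.5,1],[0.5,0.9,0.5],[0.9,0.9,0],[0.9,0.9,0],[0.9,0.9,0],[0.9,0.9,0]],"angular":[[0,0,0],[0,0,0],[0,0,0],[0,0,0],[0,0,0],[0,0,0]],"jaw":[0,0,0,0,0,0]}'
```

```text
time: 0.75
tool_pos: [0.4365, -0.3577, 0.2977]
tool_rot: [0.158, -0.158, 0.689, -0.689]
contact_force: [0.4, -0.4, 0.4]
gripper_width: -0.0
```

```bash
python3 -m jog '{"offset":[[0.7,0.9,0],[0.7,0.9,0],[0.7,0.9,0],[0.7,0.9,0],[0,0.9,0],[0,0.9,0],[0,0.9,0],[0,0.9,0],[0,0.9,0],[0,0.5,0],[0,0,0],[0,0,0]],"angular":[[0,0,-0.85],[0,0,-0.85],[0,0,-0.85],[0,0,-0.85],[0,0,0],[0,0,0],[0,0,0],[0,0,0],[0,0,0],[0,0,0],[0,0,0],[0,0,0]],"jaw":[0,0,0,0,0,0,0,0,0,0,0,0]}'
python3 - <<'E'
from h import *
import cv2
cv2.imwrite("pics/w1.png",manip.grab_frame("wrist"));s=manip.state();print(s['tool_pos'],s['tool_rot'],s['joint_pos'])
E
```

```text
time: 1.95
tool_pos: [0.5582, 0.0486, 0.2975]
tool_rot: [-0.034, 0.034, -0.706, 0.706]
contact_force: [-0.6, -1.0, -0.6]
gripper_width: 0.003
[0.55825412 0.04791116 0.29754625] [-0.03321153  0.03360683 -0.70615131  0.70648276] [-4.69429751e-02 -1.32034546e-01  1.68309049e+00 -5.19355339e-04
  1.59104918e+00  1.42931233e+00]
```

View pics/w1.png

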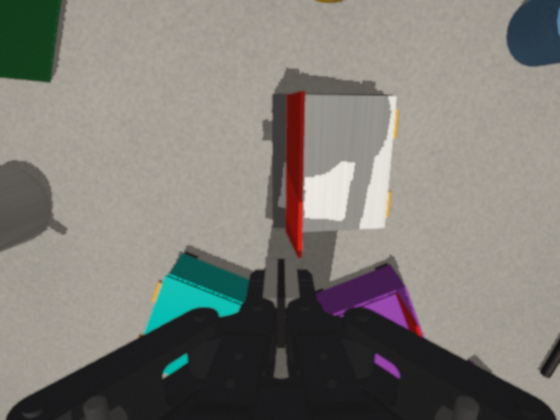

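Run:
```python
from h import *
c=manip.camera_model('wrist');M=np.array(c['mount'])
q=[-0.03321153,0.03360683,-0.70615131,0.70648276];t=np.array([.55825,.04791,.29755])
Rt=R.from_quat(q[1:]+q[:1]).as_matrix()
def pw(P):
    X=(Rt.T@(P-t)-M[:3,3])@M[:3,:3]; s=X[:2]/X[2]; s=s*(1+c['k1']*(s@s)); return np.round(s*c['fx']+[c['cx'],c['cy']],1)
p=[.5876,-.0728,.096,.138]
for n,l,P in [("fl top -x",1,(-.073,.118,.071)),("fl top +x",1,(.073,.118,.071)),("fl bot -x",1,(-.073,.12,0)),("hinge -x",1,(-.073,0,.004)),("hinge +x",1,(.073,0,.004)),("deck +",0,(.075,.133,.072)),("deck -",0,(-.075,.133,.072))]: print(n,pw(stand(p,P,l)))
a=cv2.imread("pics/w1.png")[80:280,250:420]; cv2.imwrite("pics/w1c.png",cv2.resize(a,None,fx=3,fy=3,interpolation=2))
```

```text
fl top -x [298.6 258.1]
fl top +x [301.1  89.4]
fl bot -x [284.8 231.5]
hinge -x [387.5 227.4]
hinge +x [399.7  94.9]
deck + [271.3  92.4]
deck - [272.5 228.2]
```

View pics/w1c.png

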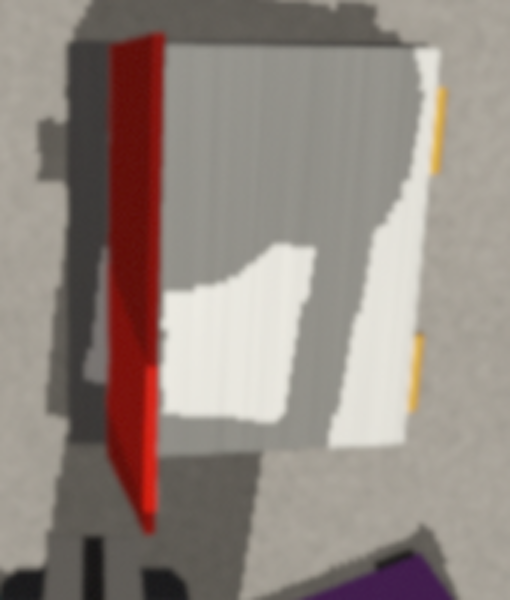

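The wrist view matches the fit to within 2 px (flange top at (301,256) and (303,92), brass hinges on the right). The look-alikes are clear. Moving to beside the flange and down.

```bash
python3 -m jog '{"offset":[[0.4,0.9,0],[0,0,-0.5],[0,0,-0.8],[0,0,-0.8],[0,0,-0.6],[0,0,-0.3],[0,0,0],[0,0,0]],"angular":[[0,0,0],[0,0,0],[0,0,0],[0,0,0],[0,0,0],[0,0,0],[0,0,0],[0,0,0]],"jaw":[0,0,0,0,0,0,0,0]}'
```

```text
time: 2.8
tool_pos: [0.5794, 0.0928, 0.1493]
tool_rot: [-0.034, 0.032, -0.706, 0.706]
contact_force: [0.4, -0.0, 0.8]
gripper_width: 0.001
```

```bash
python3 -m jog '{"offset":[[0,-0.4,0],[0,-0.2,0],[0,-0.1,0],[0,-0.05,0],[0,-0.05,0],[0,0,0]],"angular":[[0,0,0],[0,0,0],[0,0,0],[0,0,0],[0,0,0],[0,0,0]],"jaw":[0,0,0,0,0,0]}'
```

```text
time: 3.4
tool_pos: [0.5784, 0.0535, 0.148]
tool_rot: [0.034, -0.033, 0.706, -0.706]
contact_force: [-0.4, -1.2, -0.1]
gripper_width: 0.001
```

```bash
python3 -m jog '{"offset":[[0,-0.06,0],[0,-0.06,0],[0,-0.06,0],[0,0,0]],"angular":[[0,0,0],[0,0,0],[0,0,0],[0,0,0]],"jaw":[0,0,0,0]}'
```

```text
time: 3.8
tool_pos: [0.5785, 0.0471, 0.1491]
tool_rot: [0.034, -0.033, 0.709, -0.704]
contact_force: [-1.9, 10.3, 5.9]
gripper_width: -0.0
```

```bash
python3 -m jog '{"offset":[[0,-0.06,0.1],[0,-0.08,0.1],[0,-0.08,0.1],[0,0,0]],"angular":[[0,0,0],[0,0,0],[0,0,0],[0,0,0]],"jaw":[0,0,0,0]}'
python3 - <<'E'
from h import *
cv2.imwrite("pics/s2.png",np.hstack([cv2.resize(manip.grab_frame("scene")[150:300,190:340],(400,400)),cv2.resize(manip.grab_frame("side")[150:270,180:300],(400,400))]))
E
```

```text
time: 4.2
tool_pos: [0.5788, 0.0334, 0.164]
tool_rot: [0.034, -0.033, 0.706, -0.706]
contact_force: [-0.2, 3.5, 2.9]
gripper_width: -0.001
```

View pics/s2.png

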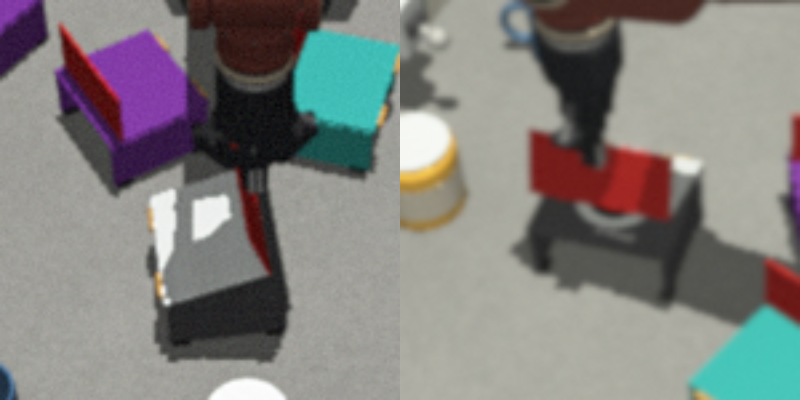

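```bash
python3 -m jog '{"offset":[[0.01,-0.09,0.09],[0.01,-0.09,0.09],[0.01,-0.1,0.085],[0.01,-0.1,0.085],[0.01,-0.11,0.075],[0.01,-0.11,0.075],[0.01,-0.12,0.06],[0.01,-0.12,0.06],[0,0,0]],"angular":[[0,0,0],[0,0,0],[0,0,0],[0,0,0],[0,0,0],[0,0,0],[0,0,0],[0,0,0],[0,0,0]],"jaw":[0,0,0,0,0,0,0,0,0]}'
```

```text
time: 5.2
tool_pos: [0.5828, -0.0099, 0.1947]
tool_rot: [-0.033, 0.033, -0.706, 0.707]
contact_force: [-0.0, -0.0, 0.4]
gripper_width: -0.001
```

```bash
cat > look.py <<'E'
from h import *
import sys
cv2.imwrite(sys.argv[1],np.hstack([cv2.resize(manip.grab_frame("scene")[150:300,190:340],(400,400)),cv2.resize(manip.grab_frame("side")[150:270,180:300],(400,400))]))
E
python3 look.py pics/s3.png
```

```text
(no output)
```

View pics/s3.png

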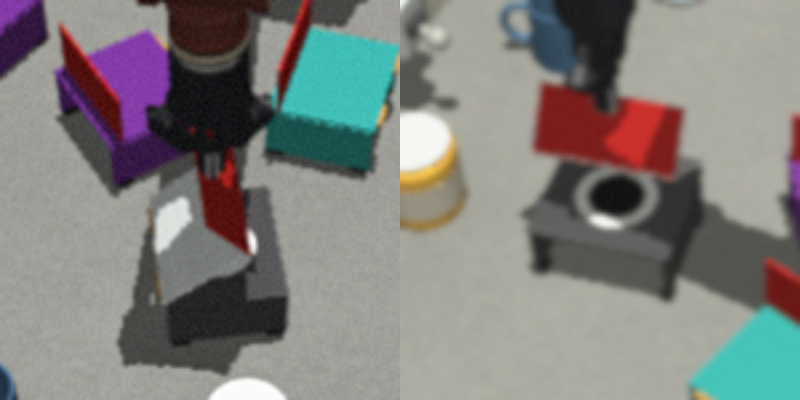

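```bash
python3 -m jog '{"offset":[[0.01,-0.12,0.04],[0.01,-0.12,0.04],[0.01,-0.12,0.03],[0.01,-0.12,0.03],[0.01,-0.12,0.02],[0.01,-0.12,0.02],[0.01,-0.12,0],[0.01,-0.12,0],[0.01,-0.12,-0.02],[0,-0.12,-0.02],[0,0,0]],"angular":[[0,0,0],[0,0,0],[0,0,0],[0,0,0],[0,0,0],[0,0,0],[0,0,0],[0,0,0],[0,0,0],[0,0,0],[0,0,0]],"jaw":[0,0,0,0,0,0,0,0,0,0,0]}'; python3 look.py pics/s4.png
```

```text
time: 6.4
tool_pos: [0.5885, -0.0713, 0.2059]
tool_rot: [-0.035, 0.031, -0.705, 0.708]
contact_force: [-4.3, -0.4, 15.4]
gripper_width: 0.001
```

View pics/s4.png

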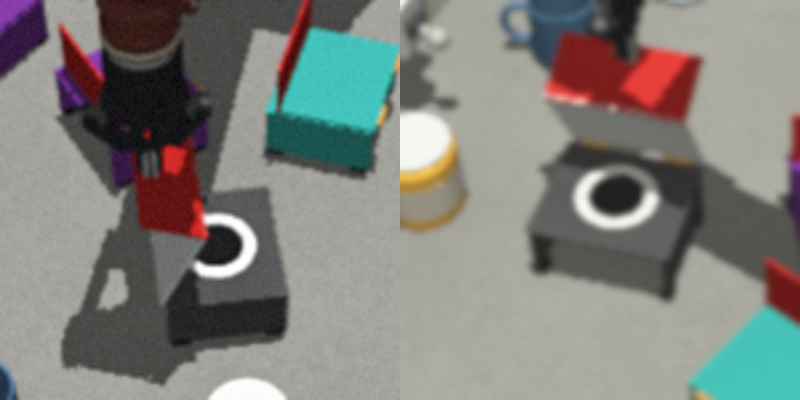

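```bash
python3 -m jog '{"offset":[[0.01,-0.12,0],[0.01,-0.12,-0.01],[0.01,-0.12,-0.02],[0.01,-0.12,-0.03],[0.01,-0.12,-0.03],[0,0,0]],"angular":[[0,0,0],[0,0,0],[0,0,0],[0,0,0],[0,0,0],[0,0,0]],"jaw":[0,0,0,0,0,0]}'; python3 look.py pics/s5.png
```

```text
time: 7.1
tool_pos: [0.5914, -0.1025, 0.2011]
tool_rot: [-0.035, 0.031, -0.704, 0.709]
contact_force: [-1.5, -4.2, 12.9]
gripper_width: 0.0
```

View pics/s5.png

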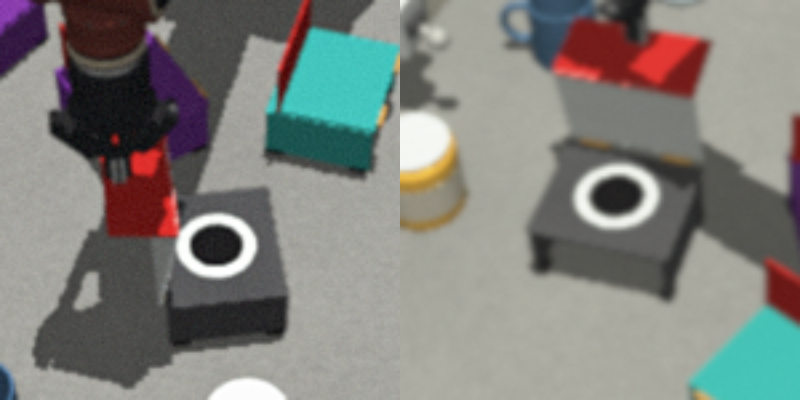

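```bash
python3 -m jog '{"offset":[[0.01,-0.12,-0.05],[0.01,-0.12,-0.06],[0.01,-0.12,-0.07],[0.01,-0.1,-0.08],[0.01,-0.1,-0.08],[0,0,0]],"angular":[[0,0,0],[0,0,0],[0,0,0],[0,0,0],[0,0,0],[0,0,0]],"jaw":[0,0,0,0,0,0]}'; python3 look.py pics/s6.png
```

```text
time: 7.8
tool_pos: [0.5946, -0.1345, 0.1878]
tool_rot: [-0.036, 0.03, -0.7, 0.712]
contact_force: [-6.4, -13.8, 21.9]
gripper_width: 0.004
```

View pics/s6.png

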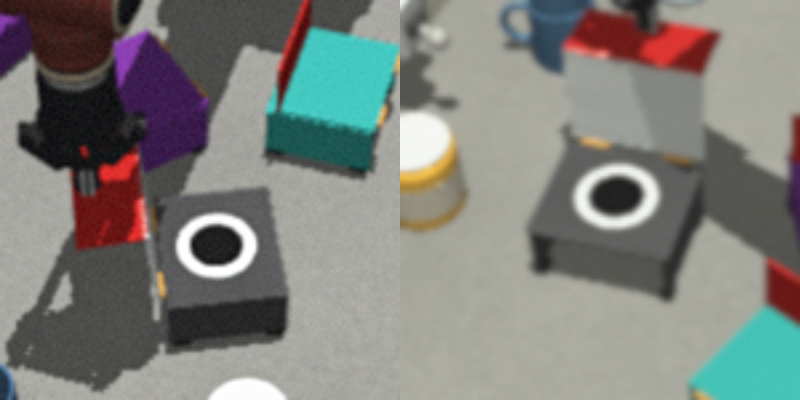

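```bash
python3 -m jog '{"offset":[[0,0,0.2],[0,0,0.5],[0,0,0.6],[0,0.8,0],[0,0.8,0],[0,0.6,0],[0,0,0],[0,0,-0.5],[0,0,-0.6],[0,0,-0.4],[0,0,0]],"angular":[[0,0,0],[0,0,0],[0,0,0],[0,0,0],[0,0,0],[0,0,0],[0,0,0],[0,0,0],[0,0,0],[0,0,0],[0,0,0]],"jaw":[0,0,0,0,0,0,0,0,0,0,0]}'; python3 look.py pics/s7.png
```

```text
time: 9.0
tool_pos: [0.5891, -0.0175, 0.1646]
tool_rot: [0.03, -0.036, 0.706, -0.706]
contact_force: [-1.2, 0.6, 0.3]
gripper_width: 0.004
```

View pics/s7.png

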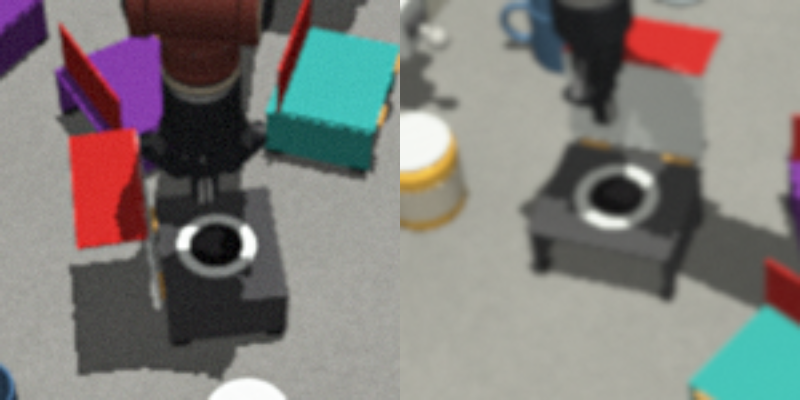

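```bash
python3 -m jog '{"offset":[[0,-0.3,0],[0,-0.3,0],[0,-0.2,0],[0,-0.12,0],[0.01,-0.1,0],[0.01,-0.1,0],[0.01,-0.1,0],[0.01,-0.1,-0.01],[0.01,-0.1,-0.02],[0.01,-0.1,-0.03],[0.01,-0.1,-0.04],[0,0,0]],"angular":[[0,0,0],[0,0,0],[0,0,0],[0,0,0],[0,0,0],[0,0,0],[0,0,0],[0,0,0],[0,0,0],[0,0,0],[0,0,0],[0,0,0]],"jaw":[0,0,0,0,0,0,0,0,0,0,0,0]}'
```

```text
time: 10.3
tool_pos: [0.5954, -0.0985, 0.1641]
tool_rot: [-0.033, 0.033, -0.706, 0.707]
contact_force: [-0.5, -0.5, -0.2]
gripper_width: -0.001
```

```bash
python3 -m jog '{"offset":[[0.01,-0.12,-0.04],[0.01,-0.12,-0.05],[0.01,-0.11,-0.055],[0.01,-0.1,-0.065],[0.01,-0.09,-0.07],[0.01,-0.09,-0.07],[0,-0.07,-0.075],[0,-0.07,-0.075],[0,-0.065,-0.08],[0,-0.06,-0.08],[0,-0.06,-0.08],[0,0,0]],"angular":[[0,0,0],[0,0,0],[0,0,0],[0,0,0],[0,0,0],[0,0,0],[0,0,0],[0,0,0],[0,0,0],[0,0,0],[0,0,0],[0,0,0]],"jaw":[0,0,0,0,0,0,0,0,0,0,0,0]}';  python3 look.py pics/s8.png
```

```text
time: 11.5
tool_pos: [0.5977, -0.1456, 0.1263]
tool_rot: [0.033, -0.034, 0.706, -0.706]
contact_force: [0.3, -0.6, -0.1]
gripper_width: -0.002
```

View pics/s8.png

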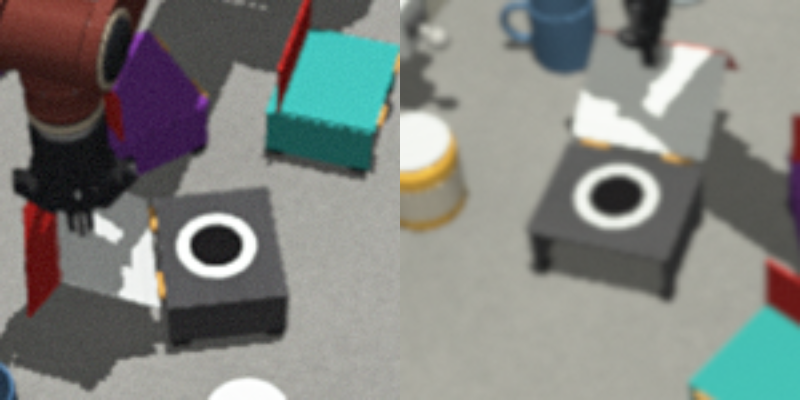

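```bash
python3 -m jog '{"offset":[[0,-0.06,-0.09],[0,-0.06,-0.09],[0,-0.05,-0.09],[0,-0.04,-0.09],[0,-0.04,-0.09],[0,-0.03,-0.09],[0,-0.03,-0.09],[0,-0.02,-0.09],[0,0,-0.09],[0,0,-0.09],[0,0,0]],"angular":[[0,0,0],[0,0,0],[0,0,0],[0,0,0],[0,0,0],[0,0,0],[0,0,0],[0,0,0],[0,0,0],[0,0,0],[0,0,0]],"jaw":[0,0,0,0,0,0,0,0,0,0,0]}'
```

```text
time: 12.7
tool_pos: [0.5977, -0.1616, 0.0813]
tool_rot: [0.033, -0.034, 0.707, -0.706]
contact_force: [-0.6, -0.4, -0.0]
gripper_width: -0.0
```

```bash
python3 -m jog '{"offset":[[0,0,-0.04],[0,0,-0.04],[0,0,-0.03],[0,0,0]],"angular":[[0,0,0],[0,0,0],[0,0,0],[0,0,0]],"jaw":[0,0,0,0]}'
```

```text
time: 13.1
tool_pos: [0.5983, -0.1618, 0.0767]
tool_rot: [0.033, -0.034, 0.706, -0.706]
contact_force: [-0.5, -0.3, 0.9]
gripper_width: 0.004
```

```bash
python3 -m jog '{"offset":[[0,0,-0.03],[0,0,-0.03],[0,0,0]],"angular":[[0,0,0],[0,0,0],[0,0,0]],"jaw":[0,0,0]}'
```

```text
time: 13.4
tool_pos: [0.5983, -0.1618, 0.0736]
tool_rot: [0.033, -0.034, 0.706, -0.706]
contact_force: [0.2, 0.7, -1.0]
gripper_width: -0.002
```

```bash
python3 -m jog '{"offset":[[0,0,-0.02],[0,0,-0.02],[0,0,0],[0,0,0]],"angular":[[0,0,0],[0,0,0],[0,0,0],[0,0,0]],"jaw":[0,0,0,0]}'; python3 look.py pics/s9.png
```

```text
time: 13.8
tool_pos: [0.5984, -0.1618, 0.072]
tool_rot: [0.034, -0.033, 0.706, -0.706]
contact_force: [-1.4, 0.2, 1.2]
gripper_width: -0.001
```

View pics/s9.png

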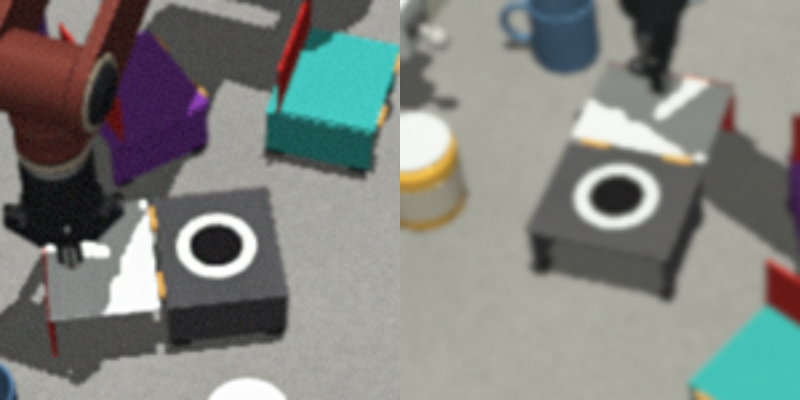

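```bash
python3 -m jog '{"offset":[[0,0,-0.02],[0,0,-0.02],[0,0,0],[0,0,0]],"angular":[[0,0,0],[0,0,0],[0,0,0],[0,0,0]],"jaw":[0,0,0,0]}'
```

```text
time: 14.3
tool_pos: [0.5985, -0.1622, 0.0714]
tool_rot: [-0.034, 0.034, -0.706, 0.707]
contact_force: [-4.4, 0.8, 7.3]
gripper_width: 0.001
```

The force has risen to 7 N and z has stalled at 71 mm, so the leaf is on its end stop. Holding briefly, then lifting clear and checking.

```bash
python3 -m jog '{"offset":[[0,0,-0.01],[0,0,0],[0,0,0],[0,0,0.1],[0,0,0.5],[0,0,1],[0,0,1],[-0.5,-1,0.8],[-0.5,-1,0.5],[-0.5,-1,0],[-0.5,-1,0],[0,0,0]],"angular":[[0,0,0],[0,0,0],[0,0,0],[0,0,0],[0,0,0],[0,0,0],[0,0,0],[0,0,0],[0,0,0],[0,0,0],[0,0,0],[0,0,0]],"jaw":[0,0,0,0,0,0,0,0,0,0,0,0]}'
python3 - <<'E'
from h import *
a=manip.grab_frame("scene");b=manip.grab_frame("side")
cv2.imwrite("pics/e_sc.png",a);cv2.imwrite("pics/e_sd.png",b)
cv2.imwrite("pics/e1.png",np.hstack([cv2.resize(a[190:290,195:295],(400,400),interpolation=2),cv2.resize(b[150:250,200:300],(400,400),interpolation=2)]))
p=[.5876,-.0728,.096,3.1416]
for th in (3.0,3.1416):
  for n in("scene","side"):
    q=[proj(n,stand(p[:3]+[th],P,1))[0] for P in((.073,.118,0),(-.073,.118,0),(.073,.12,.071),(-.073,.12,.071))]
    o=np.array([195,190] if n=="scene" else [200,150]); print(th,n,np.round((np.array(q)-o)*4).tolist())
E
```

```text
time: 15.5
tool_pos: [0.5124, -0.3331, 0.2487]
tool_rot: [-0.031, 0.031, -0.706, 0.707]
contact_force: [0.4, 0.2, -1.0]
gripper_width: -0.004
3.0 scene [[51.0, 302.0], [41.0, 138.0], [44.0, 361.0], [35.0, 199.0]]
3.0 side [[166.0, 60.0], [319.0, 88.0], [176.0, 106.0], [324.0, 134.0]]
3.1416 scene [[52.0, 316.0], [42.0, 153.0], [59.0, 373.0], [50.0, 212.0]]
3.1416 side [[168.0, 73.0], [320.0, 101.0], [174.0, 125.0], [321.0, 153.0]]
```

View pics/e1.png

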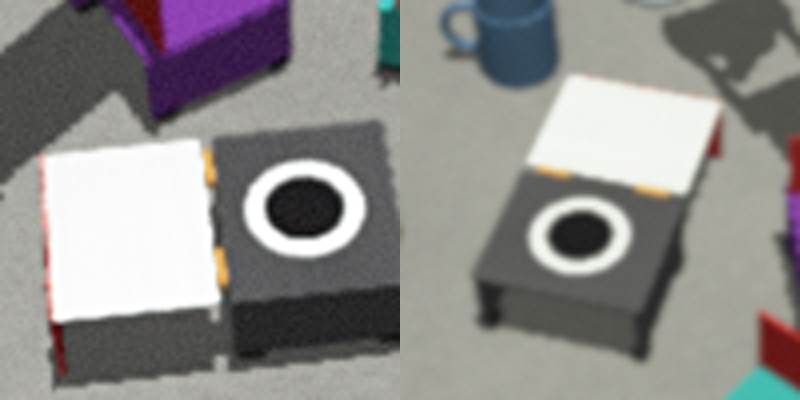

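View pics/e_sc.png

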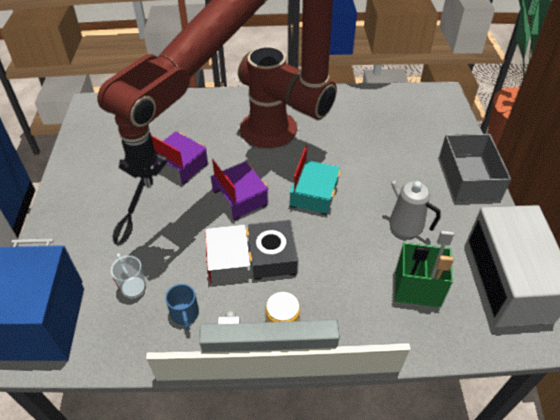

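The leaf corners at (50,322) and (40,155) in the scene crop, and (168,75) and (322,103) in the side crop, match the 3.14 rad prediction. At 3.0 rad they would sit about 13–15 px higher. The stand and the other things look unmoved, and the hand is clear, so I'm handing in.

```bash
python3 -m jog '{"offset":[[0,0,0],[0,0,0]],"angular":[[0,0,0],[0,0,0]],"jaw":[0,0]}'; python3 -c "
from plant import manip
print(manip.job_done())"
```

```text
time: 15.8
tool_pos: [0.5157, -0.3271, 0.2486]
tool_rot: [0.034, -0.034, 0.706, -0.706]
contact_force: [0.1, 0.3, -0.5]
gripper_width: -0.003
the job is handed in; nothing more can be done
None
```

The stand is unfolded, and the job was handed in at about 16 s of the 51 s allowed; the hand-in reports no verdict.

**What I did:** With shut fingertips I pushed the red flange until the leaf was just past upright, at about 1.65 rad by eye from the pictures. I then went round to the leaf's plain face and pressed it down onto its end stop. The reaction rose to about 7 N while the height stalled at 71 mm. The hand then lifted clear and touched nothing.

**Last checks:**
- **Leaf:** in both cameras its corners match the flat prediction (3.14 rad) to within about 2 px of the original picture. A leaf at 3.0 rad would be off by 3–4 px.
- **Stand and other things:** none visibly moved in the pictures. I compared these by eye and did not measure them.
- **Forces:** the highest reading was about 27 N in total, 22 N of it downward on the flange near upright. It came from friction at the fingertip and did not visibly shift the stand.

No check failed or disagreed.

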